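Scoop the stray parts out from under the ventilator's deck

TASK

Two parts, a plastic T-piece and an aluminium link arm, have dropped into the low bay under the bag ventilator's clear deck. Slide the sheet-metal scoop in under the front lip and collect both, bring them out riding on the scoop and tip them into the parts tray, touching the parts with the scoop only, never with the gripper. Then lay the scoop back flat on its rubber mat as it lay, and leave the other things on the bench undisturbed.

Things in the scene. Friction and masses are not known exactly. Their poses are not given: they have to be found in the camera images.
- ventilator: Bag ventilator, fixed, 262 mm wide, 280 mm deep, 200 mm high. Origin on the bench below the middle of its front lip; x points into the bay (away from the robot), y left, z up. The bay is open only to the front (-x): 252 mm wide (y -126 to 126), 140 mm deep, ending at an upright wall; its floor is the bench. The parts can be seen through its clear deck.
- lip (a point): Middle of the front lip's lower edge, 62 mm above the bench: all the room there is under it (72 mm further in). Above it an upright control fascia rises to z = 162 mm, its knobs stand 10 mm out from z = 80 mm up. With the blade home this stands over the scoop's grip: an upright gripper would hit it, so lean the gripper back, towards the robot, by 20 to 45 degrees.
- bay_end (a point): Middle of the foot of the bay's end wall, on the bench, 140 mm in from the lip. Parts pushed by the blade stop against this wall and then slide up over its edge.
- tpiece: Blue plastic T-piece of 22 mm tube lying flat in the bay at any yaw: main tube 66 mm long along its y at x = -12 mm, stem along +x to x = 28 mm; the last 9 mm of each end taper to 14 mm. Origin on its underside, z up. About 35 g, slippery. Its origin is 40 to 50 mm left or right of the bay's middle line.
- link: Aluminium link arm lying flat in the bay at any yaw, beside the T-piece: two round bosses 28 mm across, 18 mm high, undersides bevelled, 50 mm apart along its x, joined by a web; 78 mm long. Origin in the middle of its underside, z up. About 60 g, slippery. The two parts together span at most 184 mm across the bay.
- scoop: Flat bright sheet-metal scoop with a light grey grip, about 200 g, 214 mm long. Origin under the middle of the blade; x points to the open mouth, z up. Blade 124 x 196 mm (x -62 to 62), 2 mm thick; 190 mm clear inside; rear wall 26 mm, side walls 24 mm high (13 mm near the mouth). Lies on its mat, mouth away from the robot. Parts slide on it above about 20 degrees; 40 degrees empties it.
- scoop_mouth (a point): Middle of the scoop's leading edge, 62 mm ahead of its origin along x, on the underside.
- scoop_grip (a point): Middle of the scoop's grip, at x = -100 mm, 38 mm above the underside: a straight level bar with a rubbery skin, 22 mm wide (y), 18 mm high, x -152 to -68 mm. Free space under and beside it; it can be pinched across its width with the gripper upright or leaning.
- mat: Black rubber mat, fixed, 250 x 236 mm, 3 mm thick, at the left or the right of the ventilator. Origin in the middle of its underside.
- tray: Grey open parts tray, fixed, on the side where the mat is not, outside 216 (x) x 266 (y) x 42 mm high, walls and floor 4 mm. Origin in the middle of its underside.
- wrench: Bystander (leave alone): combination wrench lying on the bench near the robot, about 160 mm long.
- screwdriver: Bystander (leave alone): screwdriver lying on the bench near the robot, about 160 mm long.
- solvent: Bystander (leave alone): white bottle, 60 mm across and 160 mm tall, behind the left place.
- tape: Bystander (leave alone): upright-axis roll of paper tape, 80 mm across, 25 mm high, behind the right place.
- spare_cheek: Bystander (leave alone): clear acrylic plate 130 x 90 x 6 mm lying at the far left.
- channel: Bystander (leave alone): aluminium U-channel offcut 160 x 40 x 25 mm lying at the far right.

How it is judged:
On the way, in this order (a step that is already met when the one before it is completed fails the run):
1. the scoop's leading edge has been slid well in under the lip (over 90 mm), flat along the bench (x of scoop_mouth in the frame of ventilator above 0.09 m and z of scoop_mouth in the frame of ventilator below 0.03 m and y of scoop_mouth in the frame of ventilator between -0.06 and 0.06 m), for 0.1 s.
2. both parts ride on the raised scoop, out in front of the lip (x of tpiece in the frame of scoop between -0.062 and 0.064 m and y of tpiece in the frame of scoop between -0.1 and 0.1 m and z of tpiece in the frame of scoop between -0.003 and 0.045 m and x of each of tpiece, link in the frame of ventilator below -0.01 m and x of link in the frame of scoop between -0.062 and 0.064 m and y of link in the frame of scoop between -0.1 and 0.1 m and z of link in the frame of scoop between -0.003 and 0.045 m and height (world z) of scoop above 0.03 m), for 0.1 s.
3. both parts lie in the tray (x of tpiece in the frame of tray between -0.104 and 0.104 m and y of tpiece in the frame of tray between -0.129 and 0.129 m and z of tpiece in the frame of tray between -0.002 and 0.05 m and x of link in the frame of tray between -0.104 and 0.104 m and y of link in the frame of tray between -0.129 and 0.129 m and z of link in the frame of tray between -0.002 and 0.05 m and linear speed of each of tpiece, link below 0.03 m/s), for 0.2 s.
At the end, for the whole second after the job is handed in: The T-piece and the link arm both lie at rest inside the tray; the scoop lies released and at rest, flat (within 6 degrees) on its mat, within 60 mm of where it lay and turned no more than about 25 degrees from the mat (all of step 3 and linear speed of scoop below 0.03 m/s and distance of scoop from where it was at the start of the episode below 0.06 m and z of scoop in the frame of mat below 0.012 m and angle between scoop's own z axis and vertical below 0.1 rad and angle between the x axis of scoop and the x axis of mat, either way round below 0.45 rad and contact force between the fingers and scoop below 0.1 N); the robot touches nothing.
It fails at once if the fingers touch the T-piece or the link arm (contact force between the fingers and tpiece above 0.5 N or contact force between the fingers and link above 0.5 N).
It fails at once if a bystander is moved by more than 30 mm (distance of any of wrench, screwdriver, solvent, tape, spare_cheek, channel from where it was at the start of the episode above 0.03 m).
It also fails if it takes over 72 s, if anything falls off the work surface, if the arm or the gripper's body presses on something with over 40 N, if the wrist force passes 120 N, or if a joint passes its speed limit or range.

ROBOT

A 7-joint arm with a two-finger parallel gripper is mounted at the origin on the work surface. World frame = base frame: x ahead of the robot, y to its left, z up, the work surface at z = 0. Lengths are in m, angles in rad, forces in N, time in s.
With the tool pointing down it reaches from about 0.35 to 0.9 m from the base axis. Payload 19.9 kg.
Tool frame: the origin (TCP) lies at the very end of the fingers, on their centre line; the grasp point (between the pads) lies behind it (arm.grasp_offset is the z of the grasp point in the tool frame, in m); z points along the fingers, x is the direction in which the jaws open and shut, and the axes are right-handed (so a half turn about z gives the same grasp; the last joint's range is limited). The gripper opens to 94 mm and grips with 3 to 60 N. Pads are 16 mm wide; open, the fingers measure 119 mm over their backs; the gripper's body (75 mm by 177 mm) begins 78 mm behind the grasp point.
Start: joints at [1.163, 0.417, -0.01, 1.614, 0.005, 1.111, -0.053], TCP at [0.224, -0.583, 0.205] pointing down, gripper open.
Joint ranges: [-2.81, 2.81], [-0.39, 2.02], [-1.27, 1.25], [0.06, 2.57], [-1.19, 4.33], [0.19, 2], [-2.82, 2.82]. Speed limits (rad/s): [1.89, 1.89, 2.39, 2.39, 3.01, 3.01, 3.01].

INTERFACE

Orientations are given as [roll, pitch, yaw] about the fixed x, y, z axes, in that order (R = Rz(yaw) Ry(pitch) Rx(roll)).
In Python, from cell import arm, eyes gives the robot as it stands. The module is installed in compiled form; this text tells all that it offers.
- The arm moves only by the tool carry_out, never from a script. Its argument "deltas" is a list that holds one entry, the list of rows, each a list of 5 numbers: the opening, from -1 (shut) to 1 (fully open), then the shift along the tool's x, y, z in units of 25 mm (1.0 is 25 mm), then the turn about the tool's z in units of 8 degrees (1.0 is 8 degrees). In form: [[[jaw, dx, dy, dz, twist], ...]]. A call has 1 to 5 rows; each row is the pose to reach, as a shift and turn from the pose commanded when the call began, along the tool's axes at that moment; what a row does not reach only later rows make up. A row lasts 1/8 s, in which the tool goes at most 62.5 mm and 10.7 degrees, less where a joint would pass 70% of its speed; a pose out of reach is approached as far as the arm can. A call with a gripper value outside its range is refused whole. The fingers move at their own pace and stop on an object; "newtons" is the grip in N (left out, the last holds). Time passes only in rows, so rows that repeat a pose let the fingers close. It gives the time, the measured TCP pose, the force and the opening at its end, in the units of the state.
- arm.sense(): the state, without advancing time (a new reading comes with each control period).
- eyes.grab_frame(name): name is "side" or "top" or "wrist"; returns the picture (480x640x3 uint8, red, green, blue); there is no depth.
- eyes.calibration(name): a dict with "vfov" (degrees; the focal length in pixels is half the picture's height over the tangent of half this angle, whatever the lens; pixels are square), "cx", "cy" (the principal point, pixels), "R" (3x3) and "t" (3): a world point X has camera coordinates R X + t. Camera axes: x right, y down, z forward; pixel columns grow to the right and rows downward; lengths in m; the calibration is good to about 2 mm. A picture is of the moment at which its call begins: read the wrist's pose just before it. calibration takes no time and is no camera call; for the wrist camera it gives the pose at the moment of the call.
- arm.job_done(): hands the job in, once; it reports no verdict.
The state is a dict: "clock": time; "joint_pos": joint angles; "joint_vel": joint speeds; "joint_torque": joint torques, N m; "position": TCP position; "eef_rot": TCP orientation; "wrist_force": force on the tool from outside, world axes, zero at the start; "ft_torque": the same for the moment, N m; "gripper_width": finger opening in m.
Only numpy, scipy, OpenCV 4.12 (cv2) and the standard library are available. Lean on these libraries where they do the work, as an engineer would, in place of code of your own. Each camera call takes 0.05 s, during which the arm holds its last target.

## Working session

There is one attempt and no reset: what is moved stays moved. The work goes in short steps, Python scripts to look and compute and a tool call to move; the robot and the scene stay as the last step left them, time stands still between calls to the robot, and variables do not carry over. Pictures are saved under pics/ and viewed, and the job is handed in when it is done.

Besides the shell and the picture viewer there is one more tool, called after "Call:" by a JSON object that holds its "name" and its "arguments". carry_out: Moves the arm, as the interface text tells. Its arguments: {"type":"object","properties":{"deltas":{"type":"array"},"newtons":{"type":"number"}},"required":["deltas"]}

```bash
mkdir -p pics; ls
python3 - <<'E'
from cell import arm, eyes
import cv2,json
print(arm.sense(), arm.grasp_offset)
for n in("side","top","wrist"):
    c=eyes.calibration(n); print(n,{k:(v.tolist() if hasattr(v,'tolist') else v) for k,v in c.items()})
    cv2.imwrite(f"pics/{n}0.png",eyes.grab_frame(n)[:,:,::-1])
E
```

```text
pics
{'clock': 0.0, 'joint_pos': array([ 1.16250136,  0.41794904, -0.01026276,  1.6141914 ,  0.00472671,
        1.11066892, -0.05301218]), 'joint_vel': array([-0.00106614, -0.00108127,  0.00016879, -0.00051217,  0.00016972,
       -0.00066253, -0.00089085]), 'joint_torque': array([ 3.97137585e-03, -8.51233149e+01,  6.41153064e-01, -4.25989902e+01,
       -4.87479824e-02,  1.86779432e-02,  4.86254032e-05]), 'position': array([ 0.22396373, -0.58309092,  0.2048338 ]), 'eef_rot': array([ 3.14146239e+00,  1.18761601e-03, -1.20403020e+00]), 'wrist_force': array([-0.32593922, -0.2326193 , -0.54848886]), 'ft_torque': array([-0.05366743, -0.01705152,  0.00168674]), 'gripper_width': 0.09418181600960135} -0.0188
side {'vfov': 44.042991882162546, 'cx': 326.79961428617264, 'cy': 232.7108111264811, 'R': [[0.9612716476421977, -0.27468245894400395, -0.022502581801429066], [-0.18342733488843577, -0.576699493372193, -0.7960980512223239], [0.20569694274582703, 0.7693940739911709, -0.6047491435730094]], 't': [-0.5420775960670051, 0.15333648993256263, 1.6526903536419613]}
top {'vfov': 56.12705415701337, 'cx': 316.65830909945106, 'cy': 241.64898330559762, 'R': [[-0.0021825189636652978, -0.9999733683468542, 0.006964137277513981], [-0.9972236028302958, 0.0016580453398299414, -0.07444687262616145], [0.07443334312751297, -0.007107283777779421, -0.997200663832593]], 't': [-0.0037388244454091895, 0.5624293478379139, 1.2795530090889073]}
wrist {'vfov': 67.90583294488565, 'cx': 315.6788910699854, 'cy': 244.65541736787506, 'R': [[0.35859446611615403, -0.9334922354975627, -0.001501711236065758], [-0.8965840495455674, -0.3448634407504801, 0.27786012548441413], [-0.2598981549979619, -0.09829269301177099, -0.9606203701406465]], 't': [-0.6237328388210265, -0.028790559515686816, 0.39323609767087636]}
```

View pics/top0.png

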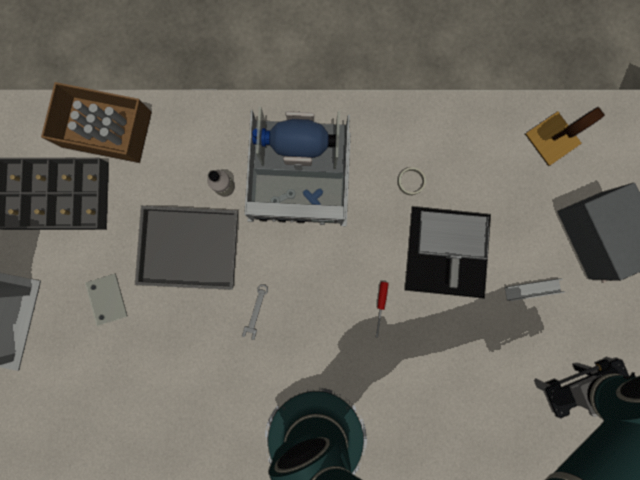

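View pics/side0.png

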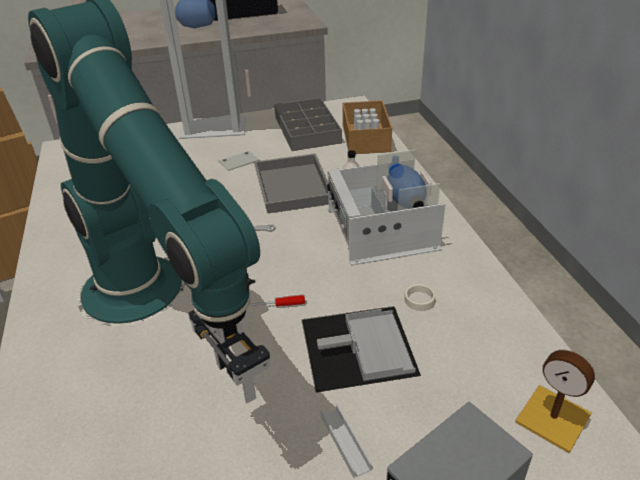

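View pics/wrist0.png

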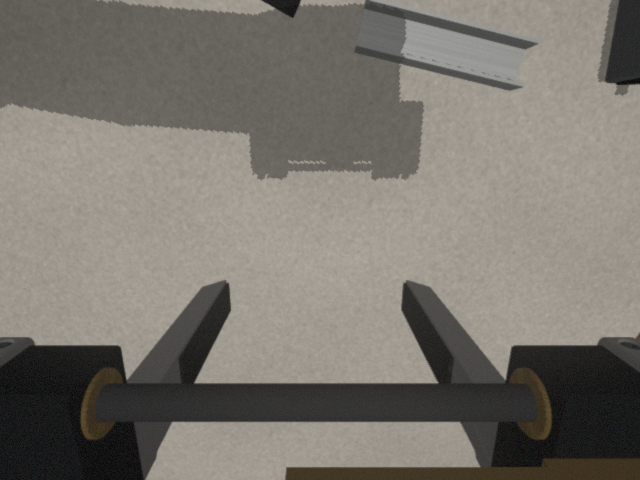

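```bash
cat > h.py <<'E'
import numpy as np,cv2
from cell import arm, eyes
def ray(c,u,v):
    f=240/np.tan(np.radians(c["vfov"])/2)
    d=np.array([(u-c["cx"])/f,(v-c["cy"])/f,1.0]); R=np.array(c["R"]);t=np.array(c["t"])
    return -R.T@t, R.T@d
def onz(c,u,v,z):
    o,d=ray(c,u,v); return o+d*(z-o[2])/d[2]
def proj(c,X):
    f=240/np.tan(np.radians(c["vfov"])/2)
    q=np.array(c["R"])@np.array(X)+np.array(c["t"]); return q[:2]/q[2]*f+[c["cx"],c["cy"]]
E
python3 - <<'E'
import cv2
a=cv2.imread('pics/top0.png')
cv2.imwrite('pics/top_v.png',cv2.resize(a[100:230,235:360],None,fx=5,fy=5,interpolation=cv2.INTER_CUBIC)[:600])
cv2.imwrite('pics/top_m.png',cv2.resize(a[200:305,395:500],None,fx=5.6,fy=5.6,interpolation=cv2.INTER_CUBIC))
cv2.imwrite('pics/top_t.png',cv2.resize(a[195:300,125:250],None,fx=5,fy=5,interpolation=cv2.INTER_CUBIC))
E
```

```text
(no output)
```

View pics/top_v.png

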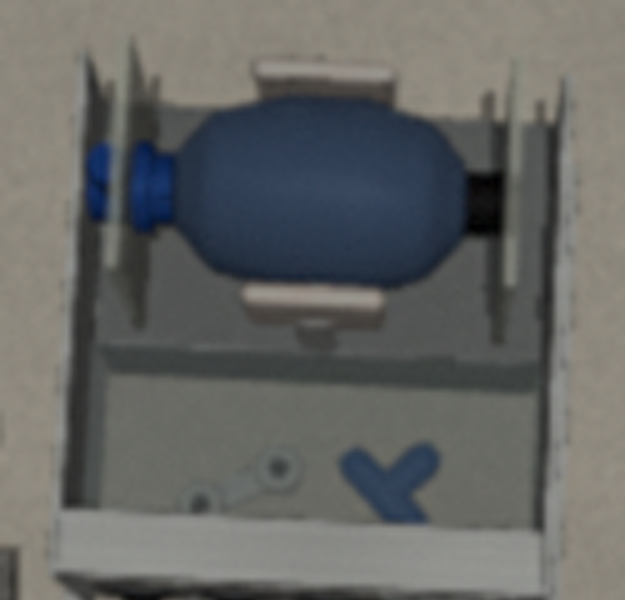

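View pics/top_m.png

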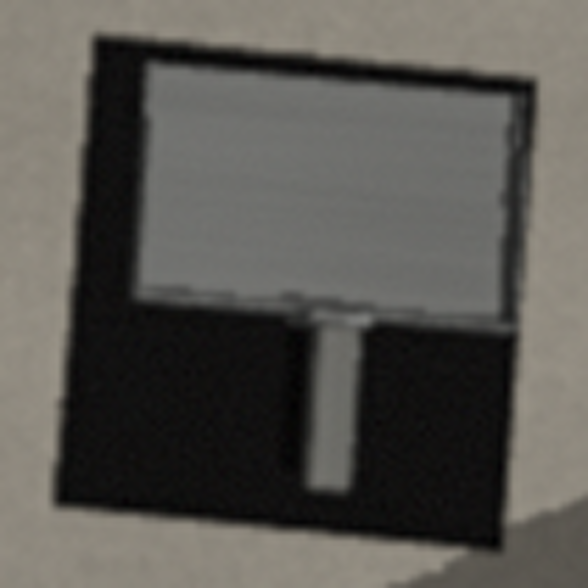

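View pics/top_t.png

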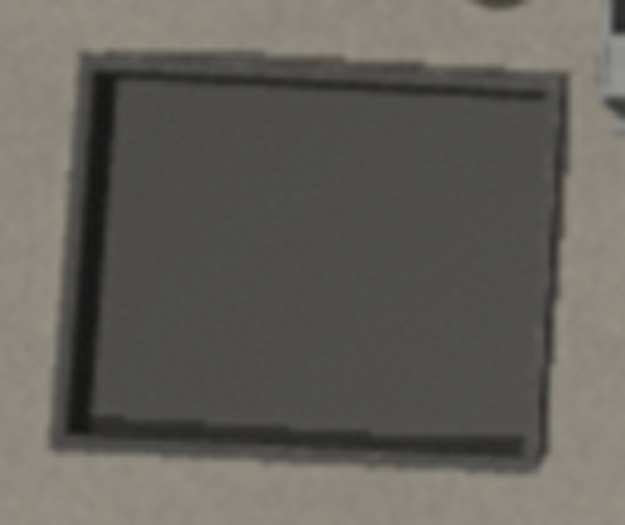

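Run:
```python
from h import *
np.set_printoptions(precision=4,suppress=True)
c=eyes.calibration("top")
print("cam",-c["R"].T@c["t"])
def Z(name,pts,s,ox,oy,z):
    P=np.array([onz(c,(u+.5)/s-.5+ox,(v+.5)/s-.5+oy,z) for u,v in pts]);print(name);print(P);return P
m=Z("mat",[(97,38),(533,78),(500,548),(57,503)],5.6,395,200,.003)
print(m.mean(0),[np.linalg.norm(m[i]-m[i-1]) for i in range(4)])
g=Z("grip",[(318,325),(362,327),(350,494),(305,490)],5.6,395,200,.050)
fr=(g[0]+g[1])/2;re=(g[2]+g[3])/2;d=fr-re;print("front",fr,"rear",re,np.linalg.norm(d),"yaw",np.degrees(np.arctan2(d[1],d[0])))
b=Z("blade far corners",[(145,62),(513,93)],5.6,395,200,.005)
b=Z("blade rear wall top corners",[(133,300),(515,330)],5.6,395,200,.029)
t=Z("tray top",[(82,53),(567,73),(543,470),(52,450)],5,125,195,.042)
print(t.mean(0),[np.linalg.norm(t[i]-t[i-1]) for i in range(4)])
w=Z("end foot",[(105,372),(535,392)],5,235,100,0); print(np.linalg.norm(w[0]-w[1]))
w=Z("fascia front top 162",[(57,572),(548,597)],5,235,100,.162)
w=Z("fascia back top 162",[(62,512),(550,533)],5,235,100,.162)
w=Z("wall tops rear 200",[(85,50),(565,75)],5,235,100,.2)
w=Z("tpiece end, stem, junction",[(350,460),(425,455),(390,490)],5,235,100,.011)
w=Z("link boss",[(278,468),(203,502)],5,235,100,.018);print(np.linalg.norm(w[0]-w[1]))
```

```text
cam [0.4656 0.0044 1.3179]
mat
[[ 0.6677 -0.2862  0.003 ]
 [ 0.6462 -0.5159  0.003 ]
 [ 0.4002 -0.4911  0.003 ]
 [ 0.424  -0.261   0.003 ]]
[ 0.5345 -0.3886  0.003 ] [np.float64(0.24499940171461507), np.float64(0.23070564154751344), np.float64(0.24724626822567938), np.float64(0.23133061110647118)]
grip
[[ 0.5144 -0.3848  0.05  ]
 [ 0.5134 -0.407   0.05  ]
 [ 0.4296 -0.3988  0.05  ]
 [ 0.4316 -0.3762  0.05  ]]
front [ 0.5139 -0.3959  0.05  ] rear [ 0.4306 -0.3875  0.05  ] 0.08367833575427511 yaw -5.7469738559507615
blade far corners
[[ 0.6546 -0.3108  0.005 ]
 [ 0.6379 -0.5044  0.005 ]]
blade rear wall top corners
[[ 0.5282 -0.2965  0.029 ]
 [ 0.5125 -0.4924  0.029 ]]
tray top
[[0.6659 0.496  0.042 ]
 [0.6541 0.2196 0.042 ]
 [0.4286 0.2307 0.042 ]
 [0.4405 0.5068 0.042 ]]
[0.5473 0.3633 0.042 ] [np.float64(0.2256767685651409), np.float64(0.2766515267455743), np.float64(0.2257302943595285), np.float64(0.2763878689485167)]
end foot
[[ 0.7655  0.1757  0.    ]
 [ 0.7533 -0.0794  0.    ]]
0.25541296597649615
fascia front top 162
[[ 0.6238  0.1786  0.162 ]
 [ 0.6105 -0.0752  0.162 ]]
fascia back top 162
[[ 0.6551  0.1763  0.162 ]
 [ 0.6439 -0.0764  0.162 ]]
wall tops rear 200
[[ 0.8861  0.1612  0.2   ]
 [ 0.8732 -0.083   0.2   ]]
tpiece end, stem, junction
[[ 0.7105  0.0302  0.011 ]
 [ 0.7135 -0.0139  0.011 ]
 [ 0.6927  0.0067  0.011 ]]
link boss
[[0.7045 0.0721 0.018 ]
 [0.6845 0.1157 0.018 ]]
0.048007368978168735
```

Call:
{"name": "carry_out", "arguments": {"deltas": [[[0.2,-0.9,-2.3,0.5,0.8],[0.2,-1.8,-4.6,1.0,1.6],[0.2,-2.7,-6.9,1.5,2.4],[0.2,-3.6,-9.2,2.0,3.34],[0.2,-4.1,-11.0,2.4,3.34]]]}}

```text
clock: 0.78
position: [0.4458, -0.3869, 0.145]
eef_rot: [3.141, 0.0, -1.671]
wrist_force: [-0.1, -0.5, -0.4]
gripper_width: 0.0567
```

Call:
{"name": "carry_out", "arguments": {"deltas": [[[0.2,0,0,0,0],[0.2,0,0,0,0]]]}}

```text
clock: 1.02
position: [0.4435, -0.3895, 0.1453]
eef_rot: [3.141, -0.0, -1.671]
wrist_force: [-1.3, -0.8, 0.2]
gripper_width: 0.0565
```

Run:
```python
from h import *
s=arm.sense();print(s["clock"],s["position"],s["eef_rot"],s["gripper_width"])
cv2.imwrite("pics/w1.png",eyes.grab_frame("wrist")[:,:,::-1])
```

```text
1.025 [ 0.44354551 -0.38950163  0.14529353] [ 3.14096373e+00 -6.01777897e-05 -1.67057025e+00] 0.056540413965577414
```

View pics/w1.png

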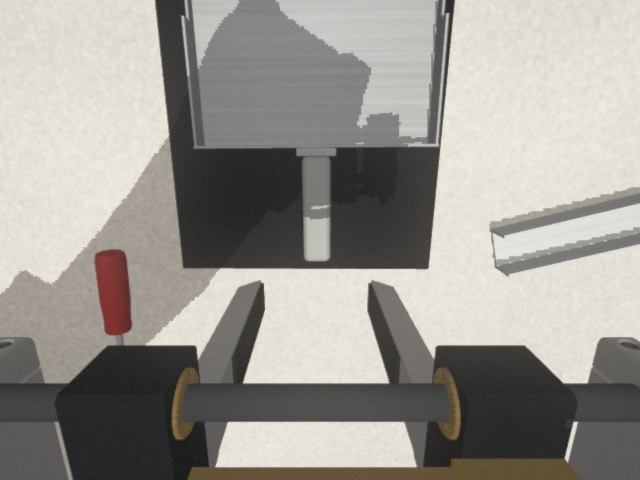

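Run:
```python
from h import *
c=eyes.calibration("wrist")
for p in [(317,258),(316,156)]: print(onz(c,*p,.05))
for p in [(185,268),(429,267)]: print(onz(c,*p,.003))
```

```text
[ 0.4334744  -0.38929889  0.05      ]
[ 0.51369561 -0.39657929  0.05      ]
[ 0.42068247 -0.26084249  0.003     ]
[ 0.39813751 -0.49386296  0.003     ]
```

Call:
{"name": "carry_out", "arguments": {"deltas": [[[0.0,0,-0.15,1.8,0],[0.0,0,-0.15,3.6,0],[0.0,0,-0.15,4.9,0],[0.0,0,-0.15,4.9,0]]]}}

```text
clock: 1.58
position: [0.4458, -0.3896, 0.0213]
eef_rot: [3.138, 0.002, -1.672]
wrist_force: [-0.4, -0.7, 0.7]
gripper_width: 0.0473
```

Call:
{"name": "carry_out", "arguments": {"deltas": [[[-1,0,0,0,0],[-1,0,0,0,0],[-1,0,0,0,0],[-1,0,0,0,0]]], "newtons": 60}}

```text
clock: 2.08
position: [0.448, -0.3899, 0.0236]
eef_rot: [-3.141, -0.001, -1.67]
wrist_force: [-1.3, -1.4, 4.6]
gripper_width: 0.0215
```

Call:
{"name": "carry_out", "arguments": {"deltas": [[[-1,0,0,-0.8,0],[-1,0,0,-1.6,0],[-1,0,0,-1.6,0]]]}}

```text
clock: 2.45
position: [0.4488, -0.3902, 0.0652]
eef_rot: [-3.139, -0.002, -1.67]
wrist_force: [-0.3, -0.5, -2.2]
gripper_width: 0.0212
```

Run:
```python
from h import *
s=arm.sense();print(s["clock"],s["position"],s["eef_rot"],s["gripper_width"],s["wrist_force"],s["ft_torque"])
cv2.imwrite("pics/w2.png",eyes.grab_frame("wrist")[:,:,::-1])
a=eyes.grab_frame("side")[:,:,::-1]; cv2.imwrite("pics/s2.png",cv2.resize(a[250:430,230:450],None,fx=3,fy=3))
```

```text
2.45 [ 0.44878529 -0.39021431  0.06524894] [-3.13879186e+00 -1.80691398e-03 -1.67030399e+00] 0.021225791366319056 [-0.30021035 -0.48251745 -2.206471  ] [-0.00874422  0.14189859 -0.00365351]
```

View pics/w2.png

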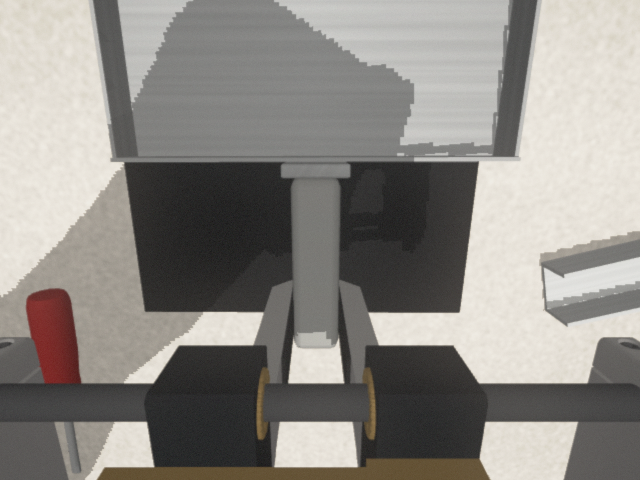

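View pics/s2.png

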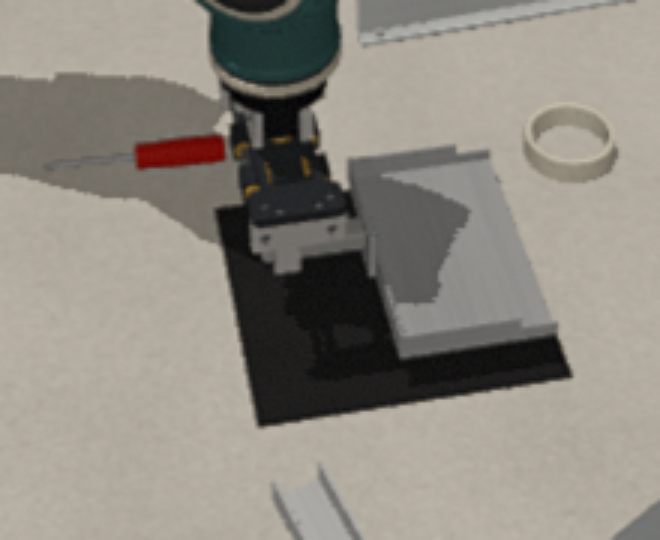

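Call:
{"name": "carry_out", "arguments": {"deltas": [[[-1,-1.2,1.5,-0.6,0],[-1,-3,2.8,-0.8,0],[-1,-5,4.0,-0.8,0],[-1,-7,4.0,-0.8,0],[-1,-9,4.0,-0.8,0]]]}}

```text
clock: 3.18
position: [0.3702, -0.1542, 0.0828]
eef_rot: [3.141, 0.0, -1.671]
wrist_force: [0.9, -1.4, -1.6]
gripper_width: 0.0214
```

Call:
{"name": "carry_out", "arguments": {"deltas": [[[-1,-2,0,0,0],[-1,-4,0,0,0],[-1,-6,0,0,-0.1],[-1,-8,0,0,-0.2],[-1,-9,0,0,-0.35]]]}}

```text
clock: 3.8
position: [0.3927, 0.0707, 0.0827]
eef_rot: [3.141, 0.0, -1.618]
wrist_force: [-0.6, -0.9, -1.8]
gripper_width: 0.0213
```

Call:
{"name": "carry_out", "arguments": {"deltas": [[[-1,0,0,0,0],[-1,0,0,0,0],[-1,0,0,0,0]]]}}

```text
clock: 4.18
position: [0.3929, 0.0674, 0.0828]
eef_rot: [3.141, -0.0, -1.623]
wrist_force: [0.5, -0.1, -1.0]
gripper_width: 0.0216
```

Run:
```python
from h import *
s=arm.sense();print(s["clock"],s["position"],s["eef_rot"],s["gripper_width"],s["wrist_force"],s["ft_torque"])
cv2.imwrite("pics/w3.png",eyes.grab_frame("wrist")[:,:,::-1])
a=eyes.grab_frame("side")[:,:,::-1]; cv2.imwrite("pics/s3.png",a)
a=eyes.grab_frame("top")[:,:,::-1]; cv2.imwrite("pics/t3.png",cv2.resize(a[100:320,220:380],None,fx=2.7,fy=2.7))
```

```text
4.175 [0.39287805 0.06737286 0.08283152] [ 3.14118523e+00 -1.91653984e-04 -1.62304599e+00] 0.021603347501052982 [ 0.49161757 -0.10411897 -0.96975785] [ 0.03840942  0.16951662 -0.04483289]
```

View pics/w3.png

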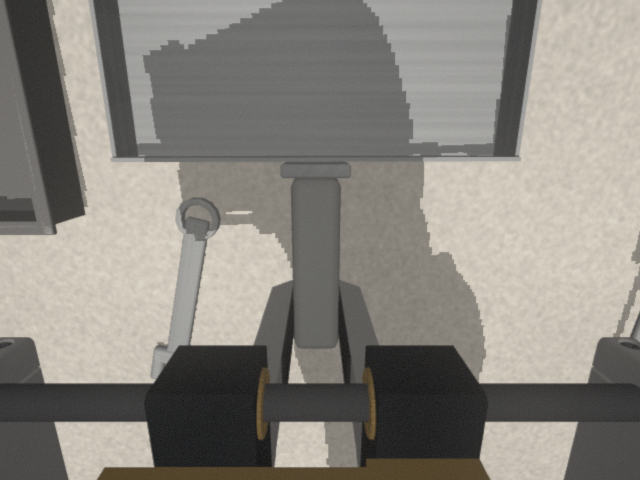

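View pics/s3.png

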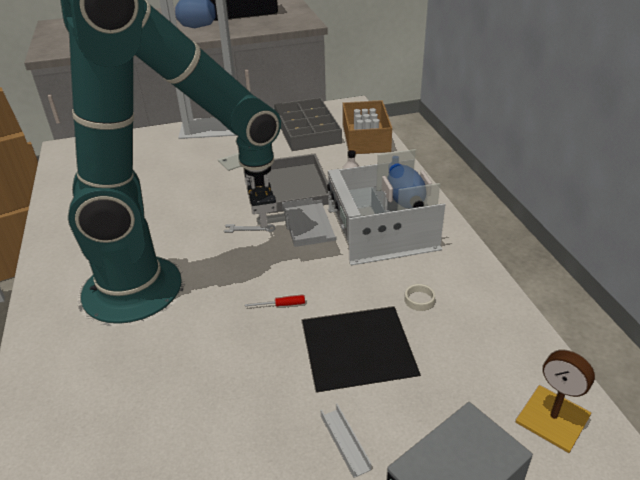

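View pics/t3.png

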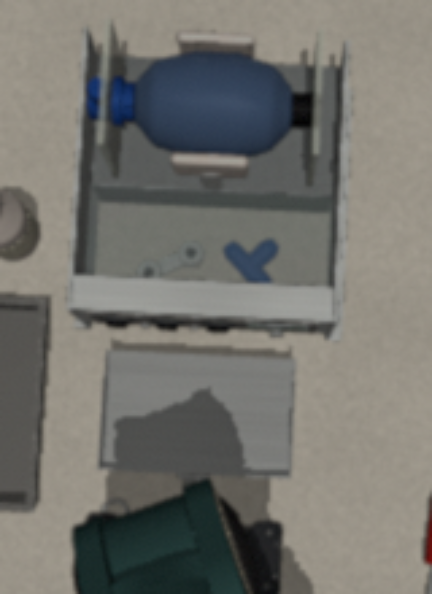

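Run:
```python
from h import *
c=eyes.calibration("wrist")
print("wrench tip",onz(c,198,197,.006), onz(c,220,215,.006))
print("scoop rear wall top corners",onz(c,110,158,.064+.026),onz(c,520,158,.064+.026))
t=eyes.calibration("top")
s=2.7
for p in [(110,345),(293,352)]: print("mouth corners",onz(t,p[0]/s+220,p[1]/s+100,.066))
for p in [(100,467),(290,475)]: print("rear corners",onz(t,p[0]/s+220,p[1]/s+100,.09))
```

```text
wrench tip [0.44021719 0.15117023 0.006     ] [0.42624652 0.13696849 0.006     ]
scoop rear wall top corners [0.47183367 0.16154068 0.09      ] [ 0.46181858 -0.03157918  0.09      ]
mouth corners [0.5981659  0.15157977 0.066     ]
mouth corners [ 0.59061038 -0.03771173  0.066     ]
rear corners [0.47217199 0.1579476  0.09      ]
rear corners [ 0.46372059 -0.03336489  0.09      ]
```

Call:
{"name": "carry_out", "arguments": {"deltas": [[[-1,0,0,1.2,0],[-1,0,0,2.2,0],[-1,0,0,2.5,0],[-1,0,0,2.5,0]]]}}

```text
clock: 4.82
position: [0.3931, 0.0681, 0.0206]
eef_rot: [3.141, -0.0, -1.622]
wrist_force: [-0.6, -0.9, 1.8]
gripper_width: 0.0216
```

Call:
{"name": "carry_out", "arguments": {"deltas": [[[-1,0,0,0.06,0],[-1,0,0,0.06,0]]]}}

```text
clock: 5.08
position: [0.3935, 0.0682, 0.0196]
eef_rot: [-3.141, 0.0, -1.622]
wrist_force: [-4.5, 0.4, 7.5]
gripper_width: 0.0212
```

Call:
{"name": "carry_out", "arguments": {"deltas": [[[-1,0,-0.6,0,0],[-1,0,-1.2,0,0],[-1,0,-1.8,0,0],[-1,0,-2.4,0,0],[-1,0,-3.0,0,0]]]}}

```text
clock: 5.7
position: [0.4688, 0.0645, 0.0197]
eef_rot: [-3.141, 0.0, -1.622]
wrist_force: [-4.3, 0.9, 8.0]
gripper_width: 0.0215
```

```bash
cat > look.py <<'E'
import sys
from h import *
n=sys.argv[1]
s=arm.sense();print(s["clock"],s["position"].round(4),s["eef_rot"].round(3),s["wrist_force"].round(1),s["ft_torque"].round(2))
a=eyes.grab_frame("top")[:,:,::-1]; cv2.imwrite(f"pics/t{n}.png",cv2.resize(a[100:300,200:380],None,fx=3,fy=3,interpolation=cv2.INTER_CUBIC))
E
python3 look.py 4
```

```text
5.7 [0.4688 0.0645 0.0197] [-3.141  0.    -1.622] [-4.3  0.9  8. ] [0.02 0.54 0.01]
```

View pics/t4.png

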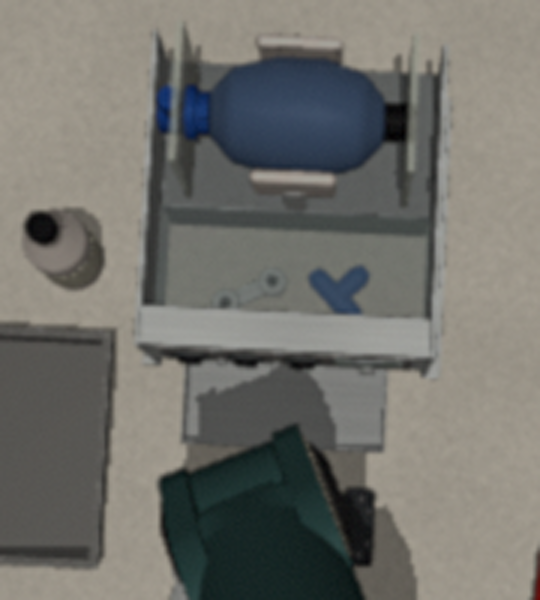

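Call:
{"name": "carry_out", "arguments": {"deltas": [[[-1,0,-0.4,0,0],[-1,0,-0.8,0,0],[-1,0,-1.2,0,0],[-1,0,-1.6,0,0],[-1,0,-2.0,0,0]]]}}

```text
clock: 6.38
position: [0.5184, 0.062, 0.0198]
eef_rot: [-3.141, 0.0, -1.622]
wrist_force: [-4.8, -0.4, 7.2]
gripper_width: 0.0216
```

```bash
python3 look.py 5
```

```text
6.375 [0.5184 0.062  0.0198] [-3.141  0.    -1.622] [-4.8 -0.4  7.2] [ 0.04  0.72 -0.01]
```

View pics/t5.png

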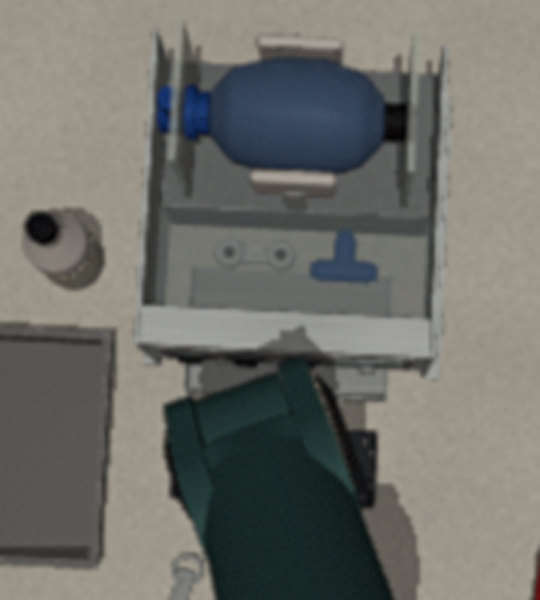

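Call:
{"name": "carry_out", "arguments": {"deltas": [[[-1,0,-0.25,0,0],[-1,0,-0.5,0,0],[-1,0,-0.75,0,0],[-1,0,-1.0,0,0],[-1,0,-1.2,0,0]]]}}

```text
clock: 7.05
position: [0.5397, 0.0602, 0.018]
eef_rot: [3.126, -0.003, -1.62]
wrist_force: [-60.7, 0.1, 42.8]
gripper_width: 0.0213
```

```bash
python3 look.py 6
```

```text
7.05 [0.5397 0.0602 0.018 ] [ 3.126e+00 -3.000e-03 -1.620e+00] [-60.7   0.1  42.8] [-0.07 13.47  0.03]
```

View pics/t6.png

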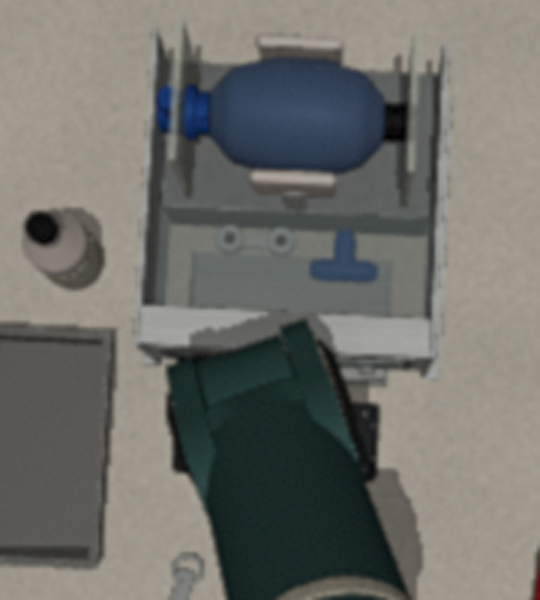

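Run:
```python
from h import *
a=eyes.grab_frame("side")[:,:,::-1]; cv2.imwrite("pics/s6.png",cv2.resize(a[80:280,200:460],None,fx=3,fy=3,interpolation=cv2.INTER_CUBIC))
cv2.imwrite("pics/w6.png",eyes.grab_frame("wrist")[:,:,::-1])
```

```text
(no output)
```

View pics/s6.png

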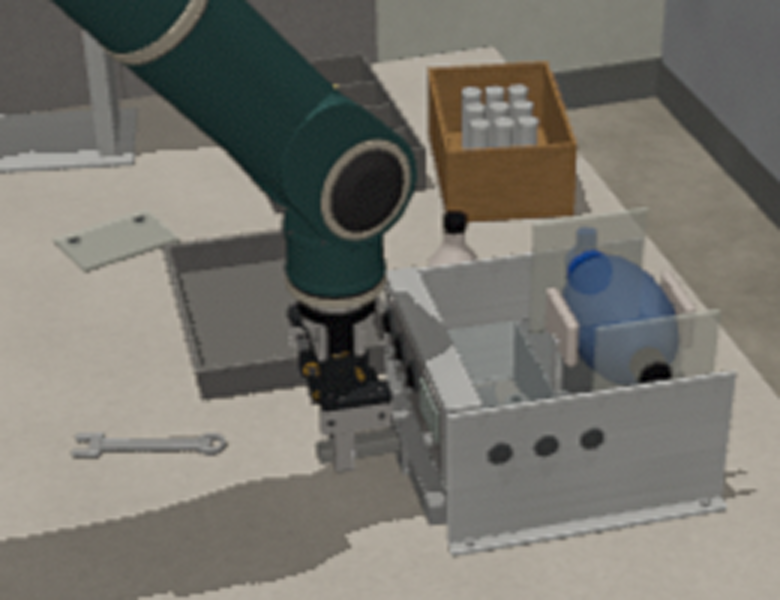

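View pics/w6.png

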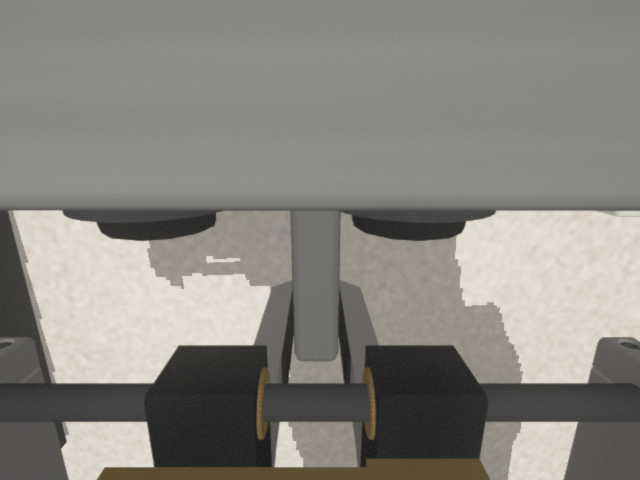

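Call:
{"name": "carry_out", "arguments": {"deltas": [[[-1,0,0.4,-0.04,0],[-1,0,0.8,-0.06,0],[-1,0,0.8,-0.06,0]]]}}

```text
clock: 7.58
position: [0.5276, 0.0614, 0.0207]
eef_rot: [-3.141, 0.0, -1.621]
wrist_force: [0.6, -0.3, -2.8]
gripper_width: 0.0217
```

Call:
{"name": "carry_out", "arguments": {"deltas": [[[-0.3,0,0,0,0],[-0.3,0,0.25,0,0],[-0.3,0,0.25,0,0]]]}}

```text
clock: 7.95
position: [0.5213, 0.0618, 0.0204]
eef_rot: [3.141, 0.0, -1.621]
wrist_force: [0.0, 0.8, 0.3]
gripper_width: 0.033
```

```bash
python3 look.py 7;  python3 - <<'E'
from h import *
cv2.imwrite("pics/w7.png",eyes.grab_frame("wrist")[200:,:,::-1])
E
```

```text
7.95 [0.5213 0.0618 0.0204] [ 3.141  0.    -1.621] [0.  0.8 0.3] [ 0.07 -0.01 -0.04]
```

View pics/t7.png

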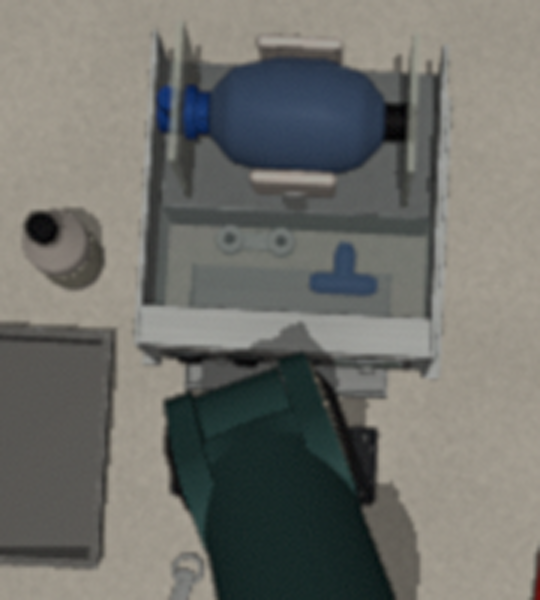

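View pics/w7.png

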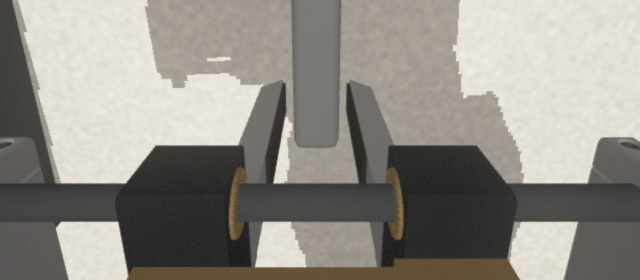

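Call:
{"name": "carry_out", "arguments": {"deltas": [[[-1,0,0,0,0],[-1,0,0,0,0],[-1,0,0,0,0]]], "newtons": 30}}

```text
clock: 8.43
position: [0.5217, 0.0617, 0.0204]
eef_rot: [-3.142, 0.0, -1.622]
wrist_force: [0.8, 1.0, -0.4]
gripper_width: 0.0217
```

Call:
{"name": "carry_out", "arguments": {"deltas": [[[-1,0,-0.15,-0.08,0],[-1,0,-0.3,-0.08,0],[-1,0,-0.45,-0.08,0],[-1,0,-0.6,-0.08,0]]]}}

```text
clock: 8.93
position: [0.5367, 0.0609, 0.0223]
eef_rot: [3.141, -0.0, -1.621]
wrist_force: [-1.2, 0.4, -2.3]
gripper_width: 0.0217
```

```bash
python3 look.py 8
```

```text
8.925 [0.5367 0.0609 0.0223] [ 3.141 -0.    -1.621] [-1.2  0.4 -2.3] [0.09 0.59 0.04]
```

View pics/t8.png

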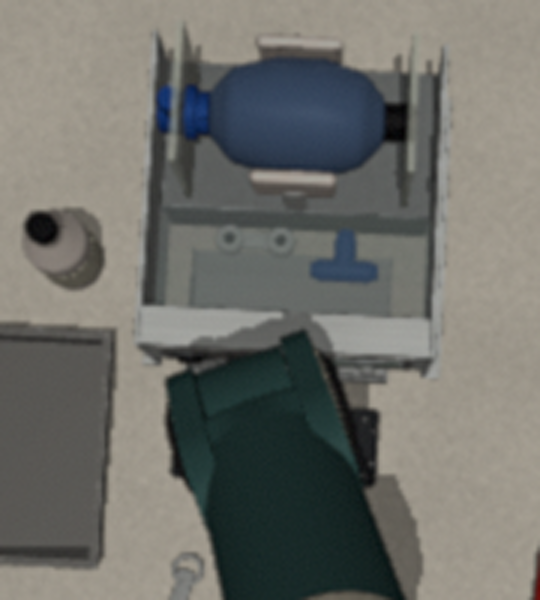

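Call:
{"name": "carry_out", "arguments": {"deltas": [[[-1,0,0,0.07,0],[-1,0,-0.1,0.07,0],[-1,0,-0.25,0.07,0],[-1,0,-0.4,0.07,0]]]}}

```text
clock: 9.48
position: [0.5469, 0.0604, 0.0207]
eef_rot: [-3.141, 0.0, -1.621]
wrist_force: [-1.0, 0.1, -0.9]
gripper_width: 0.0218
```

```bash
python3 look.py 9
```

```text
9.475 [0.5469 0.0604 0.0207] [-3.141  0.    -1.621] [-1.   0.1 -0.9] [0.08 0.27 0.01]
```

View pics/t9.png

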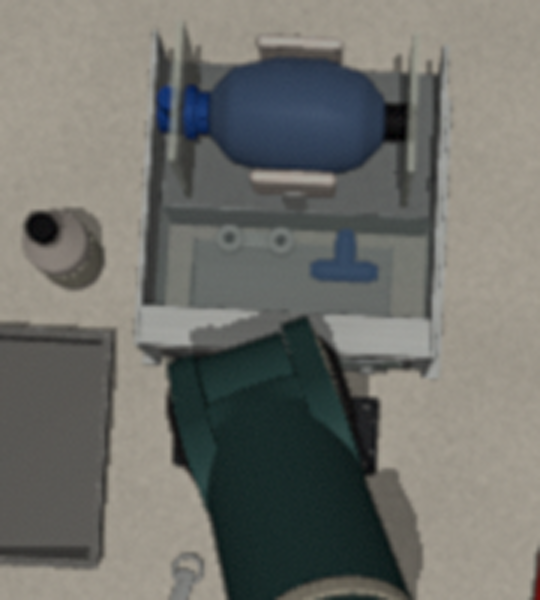

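Call:
{"name": "carry_out", "arguments": {"deltas": [[[-1,0,-0.12,0,0],[-1,0,-0.24,0,0],[-1,0,-0.36,0,0],[-1,0,-0.42,0,0]]]}}

```text
clock: 10.02
position: [0.5572, 0.0599, 0.0207]
eef_rot: [3.142, 0.0, -1.622]
wrist_force: [-0.4, 0.7, -1.4]
gripper_width: 0.0216
```

```bash
python3 look.py 10
```

```text
10.025 [0.5572 0.0599 0.0207] [ 3.142  0.    -1.622] [-0.4  0.7 -1.4] [ 0.05  0.28 -0.03]
```

View pics/t10.png

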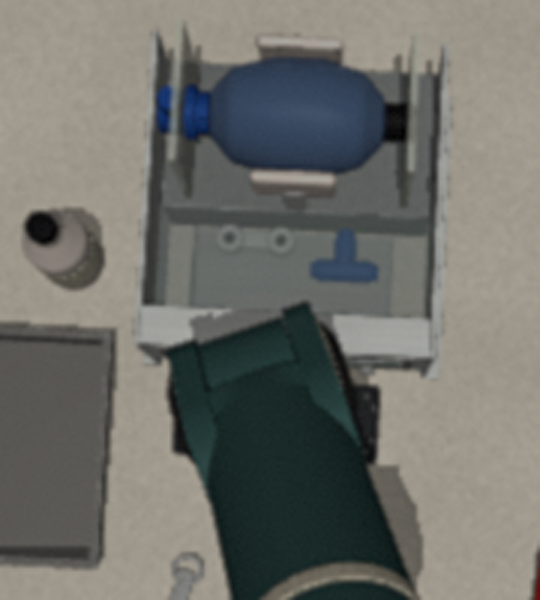

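Call:
{"name": "carry_out", "arguments": {"deltas": [[[-1,0,0,0,0],[-1,0,0.15,0,0],[-1,0,0.5,0,0],[-1,0,1.0,0,0],[-1,0,1.7,0,0]]], "newtons": 60}}

```text
clock: 10.7
position: [0.5136, 0.0621, 0.0207]
eef_rot: [3.142, 0.0, -1.621]
wrist_force: [0.5, -0.9, -1.5]
gripper_width: 0.0216
```

Call:
{"name": "carry_out", "arguments": {"deltas": [[[-1,0,0.8,0,0],[-1,0,1.7,0,0],[-1,0,2.7,0,0],[-1,0,3.9,0,0],[-1,0,3.9,0,0]]]}}

```text
clock: 11.32
position: [0.4147, 0.0669, 0.0208]
eef_rot: [3.14, -0.001, -1.621]
wrist_force: [-0.4, 0.1, -0.8]
gripper_width: 0.0214
```

```bash
python3 look.py 11;  python3 - <<'E'
from h import *
cv2.imwrite("pics/w11.png",eyes.grab_frame("wrist")[:,:,::-1])
E
```

```text
11.325 [0.4147 0.0669 0.0208] [ 3.140e+00 -1.000e-03 -1.621e+00] [-0.4  0.1 -0.8] [ 0.09  0.12 -0.01]
```

View pics/t11.png

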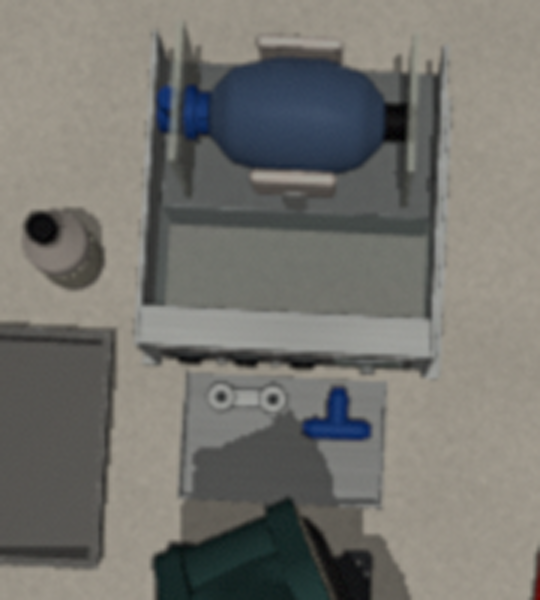

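View pics/w11.png

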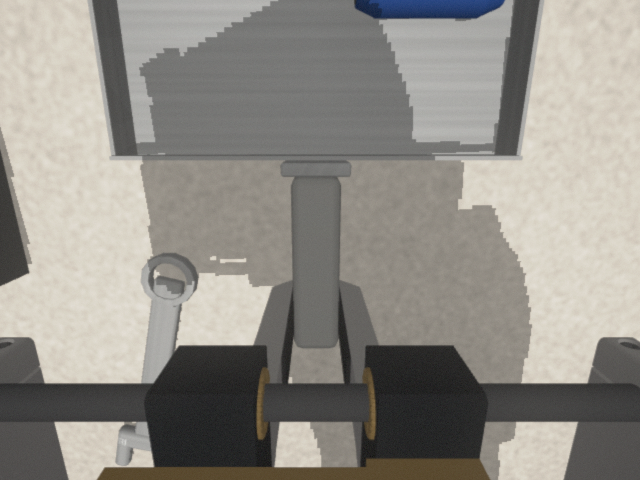

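Call:
{"name": "carry_out", "arguments": {"deltas": [[[-0.3,0,0,0,0],[-0.3,0,0,0,0],[-0.3,0,-0.8,0,0],[-0.3,0,-1.5,0,0],[-0.3,0,-1.5,0,0]]]}}

```text
clock: 12.05
position: [0.4555, 0.0651, 0.0206]
eef_rot: [-3.141, 0.0, -1.622]
wrist_force: [-0.6, 0.7, 0.6]
gripper_width: 0.0329
```

Call:
{"name": "carry_out", "arguments": {"deltas": [[[-1,0,0,0,0],[-1,0,0,0,0],[-1,0,0,0,0],[-1,0,0,-0.2,0],[-1,0,0,-0.4,0]]], "newtons": 60}}

```text
clock: 12.68
position: [0.4546, 0.0651, 0.0311]
eef_rot: [3.141, 0.0, -1.622]
wrist_force: [0.3, 0.5, -2.9]
gripper_width: 0.0213
```

```bash
python3 look.py 12;  python3 - <<'E'
from h import *
cv2.imwrite("pics/w12.png",eyes.grab_frame("wrist")[:,:,::-1])
E
```

```text
12.675 [0.4546 0.0651 0.0311] [ 3.141  0.    -1.622] [ 0.3  0.5 -2.9] [0.03 0.2  0.06]
```

View pics/w12.png

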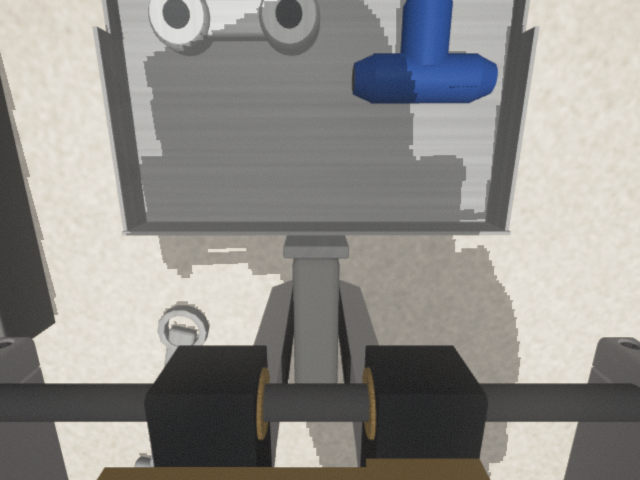

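View pics/t12.png

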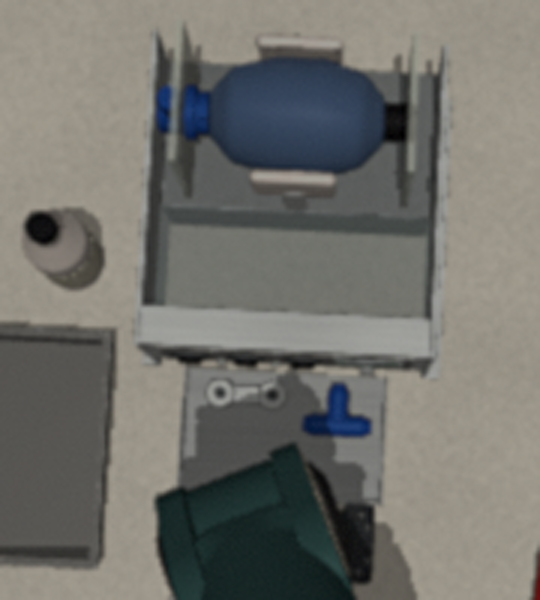

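Call:
{"name": "carry_out", "arguments": {"deltas": [[[-1,0,0.2,-0.1,0],[-1,0,0.6,-0.4,0],[-1,0,1.0,-0.9,0],[-1,0,1.4,-1.5,0],[-1,0,1.6,-2.1,0]]]}}

```text
clock: 13.4
position: [0.4138, 0.0671, 0.084]
eef_rot: [3.141, -0.0, -1.621]
wrist_force: [-0.1, 0.6, -2.9]
gripper_width: 0.0214
```

Call:
{"name": "carry_out", "arguments": {"deltas": [[[-1,0,0.1,-0.7,0],[-1,0,0.2,-1.4,0],[-1,0,0.2,-2.0,0],[-1,0,0.2,-2.4,0],[-1,0,0.2,-2.5,0]]]}}

```text
clock: 14.02
position: [0.4099, 0.0674, 0.1462]
eef_rot: [-3.141, 0.0, -1.622]
wrist_force: [0.1, 0.0, -3.3]
gripper_width: 0.0218
```

```bash
python3 look.py 13;  python3 - <<'E'
from h import *
cv2.imwrite("pics/w13.png",eyes.grab_frame("wrist")[:,:,::-1])
E
```

```text
14.025 [0.4099 0.0674 0.1462] [-3.141  0.    -1.622] [ 0.1  0.  -3.3] [0.06 0.26 0.04]
```

View pics/w13.png

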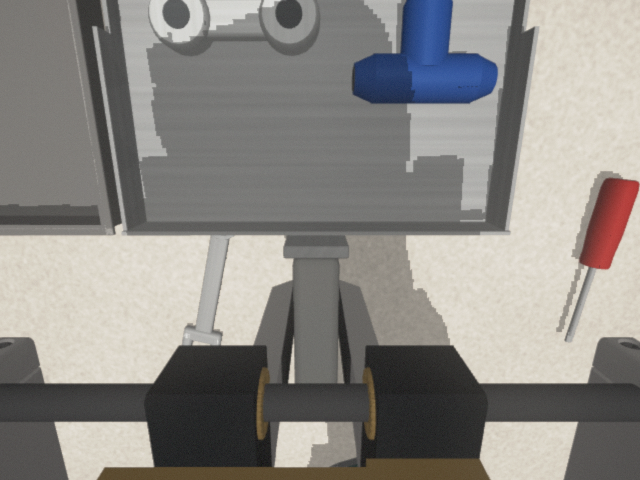

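View pics/t13.png

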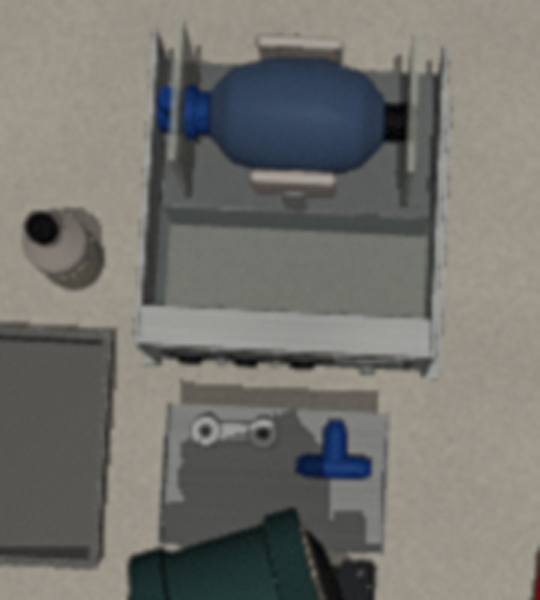

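Call:
{"name": "carry_out", "arguments": {"deltas": [[[-1,-0.5,0,-0.1,0],[-1,-1.4,-0.2,-0.2,0],[-1,-2.7,-0.4,-0.3,0],[-1,-4.2,-0.6,-0.4,0],[-1,-5.8,-0.8,-0.4,0]]]}}

```text
clock: 14.75
position: [0.437, 0.2132, 0.1556]
eef_rot: [3.141, 0.0, -1.622]
wrist_force: [-0.2, -1.0, -2.6]
gripper_width: 0.0217
```

Call:
{"name": "carry_out", "arguments": {"deltas": [[[-1,-1.6,0,0,0],[-1,-3.1,0,0,0],[-1,-4.5,0,0,0],[-1,-5.5,0,0,0],[-1,-6.0,0,0,0]]]}}

```text
clock: 15.38
position: [0.4438, 0.3629, 0.1552]
eef_rot: [3.14, 0.0, -1.62]
wrist_force: [0.4, -0.3, -2.6]
gripper_width: 0.021
```

Call:
{"name": "carry_out", "arguments": {"deltas": [[[-1,0,0,0,0],[-1,0,0,0,0]]]}}

```text
clock: 15.62
position: [0.4448, 0.3601, 0.1556]
eef_rot: [3.141, -0.001, -1.622]
wrist_force: [0.2, -1.0, -3.0]
gripper_width: 0.0214
```

```bash
cat > look2.py <<'E'
import sys
from h import *
n=sys.argv[1]
s=arm.sense();print(s["clock"],s["position"].round(4),s["eef_rot"].round(3),s["wrist_force"].round(1),s["ft_torque"].round(2),s["gripper_width"])
w=eyes.grab_frame("wrist")[:,:,::-1]
a=eyes.grab_frame("top")[:,:,::-1]; a=cv2.resize(a[160:320,110:260],None,fx=3,fy=3,interpolation=cv2.INTER_CUBIC)
cv2.imwrite(f"pics/w{n}.png",w)
b=eyes.grab_frame("side")[:,:,::-1]; b=cv2.resize(b[80:240,200:350],None,fx=3,fy=3,interpolation=cv2.INTER_CUBIC)
cv2.imwrite(f"pics/ts{n}.png",cv2.resize(np.hstack([a,b]),(800,427)))
E
python3 look2.py 14
```

```text
15.625 [0.4448 0.3601 0.1556] [ 3.141e+00 -1.000e-03 -1.622e+00] [ 0.2 -1.  -3. ] [0.04 0.18 0.01] 0.021350001515076465
```

View pics/w14.png

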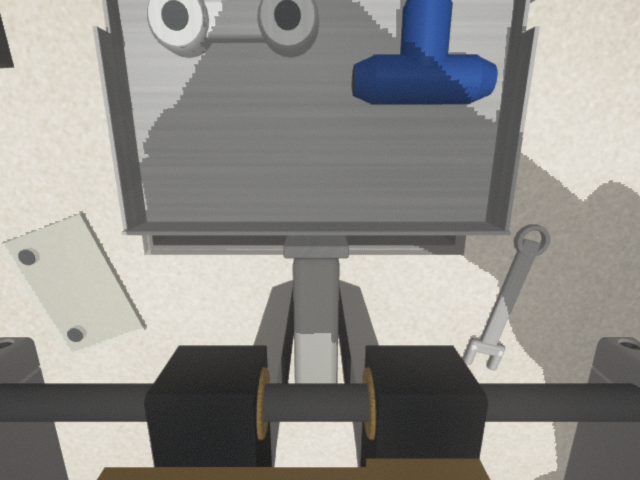

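View pics/ts14.png

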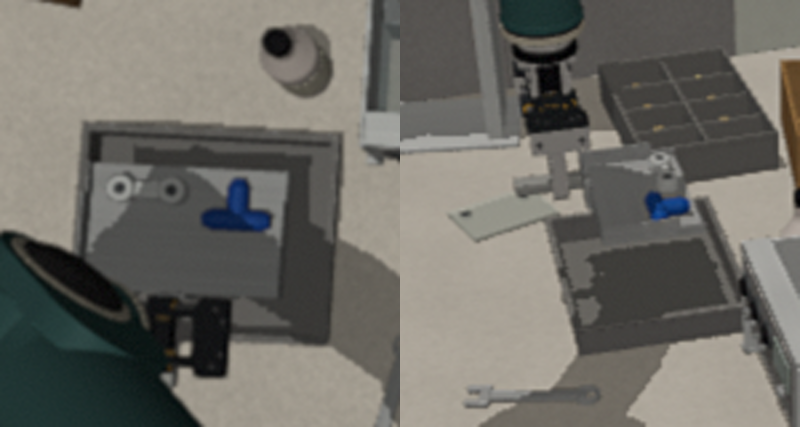

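Call:
{"name": "carry_out", "arguments": {"deltas": [[[-1,0,0,0,0],[-1,0,0,0,0]]], "newtons": 15}}

```text
clock: 16.02
position: [0.4448, 0.3608, 0.1558]
eef_rot: [-3.142, 0.0, -1.622]
wrist_force: [0.1, 0.6, -2.8]
gripper_width: 0.0218
```

```bash
python3 look2.py 15
```

```text
16.025 [0.4448 0.3608 0.1558] [-3.142  0.    -1.622] [ 0.1  0.6 -2.8] [ 0.06  0.19 -0.03] 0.02181573971211394
```

View pics/ts15.png

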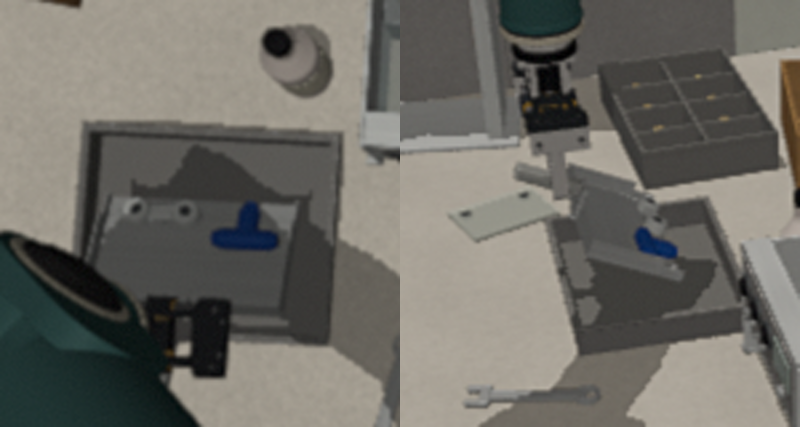

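Call:
{"name": "carry_out", "arguments": {"deltas": [[[-1,0,0,0,0],[-1,0,0,0,0]]]}}

```text
clock: 16.42
position: [0.4448, 0.3611, 0.1558]
eef_rot: [-3.141, 0.0, -1.621]
wrist_force: [0.2, 0.1, -2.4]
gripper_width: 0.0216
```

```bash
python3 look2.py 16
```

```text
16.425 [0.4448 0.3611 0.1558] [-3.141  0.    -1.621] [ 0.2  0.1 -2.4] [0.04 0.03 0.02] 0.021610902037355217
```

View pics/ts16.png

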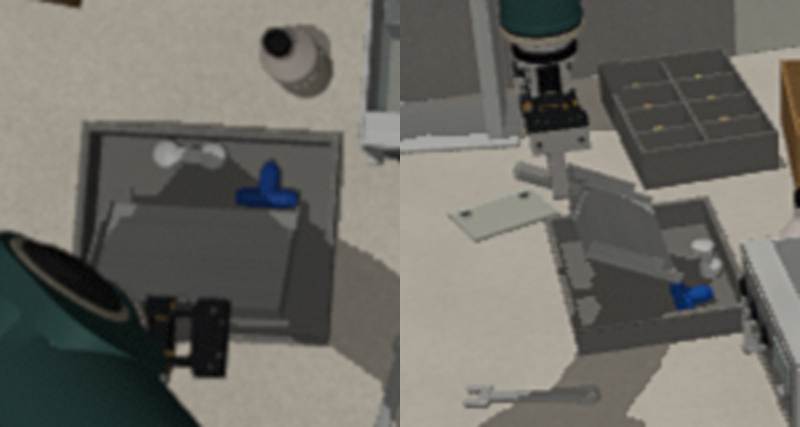

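Call:
{"name": "carry_out", "arguments": {"deltas": [[[-1,0,0,0,0],[-1,0,0,-0.5,0],[-1,0,0,-1.5,0],[-1,0,0,-2.5,0],[-1,0,0,-3,0]]], "newtons": 60}}

```text
clock: 17.2
position: [0.445, 0.3614, 0.2327]
eef_rot: [-3.14, 0.001, -1.621]
wrist_force: [0.1, 0.6, -2.5]
gripper_width: 0.0212
```

```bash
python3 look2.py 17
```

```text
17.2 [0.445  0.3614 0.2327] [-3.140e+00  1.000e-03 -1.621e+00] [ 0.1  0.6 -2.5] [ 0.04  0.07 -0.03] 0.021186867513519635
```

View pics/ts17.png

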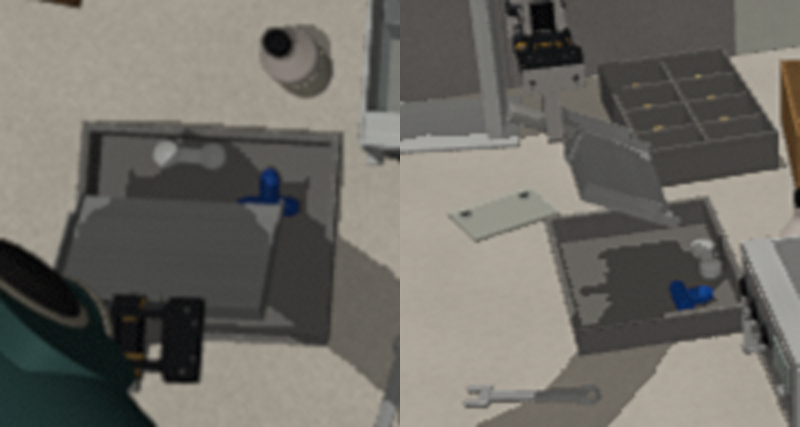

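Call:
{"name": "carry_out", "arguments": {"deltas": [[[-1,1.2,0,0,0],[-1,3,0,0,0],[-1,5,0,0,0],[-1,7.2,0,0,0],[-1,9.4,0,0,0]]]}}

```text
clock: 17.98
position: [0.432, 0.1244, 0.2298]
eef_rot: [3.14, -0.0, -1.621]
wrist_force: [1.0, -0.3, -1.8]
gripper_width: 0.0215
```

Call:
{"name": "carry_out", "arguments": {"deltas": [[[-1,2.2,0,0,0],[-1,4.4,0,0,0],[-1,6.6,0,0,0],[-1,8.8,0,0,0],[-1,11,0,0,0]]]}}

```text
clock: 18.6
position: [0.418, -0.1501, 0.23]
eef_rot: [3.141, 0.0, -1.621]
wrist_force: [0.5, -0.2, -1.8]
gripper_width: 0.0216
```

Call:
{"name": "carry_out", "arguments": {"deltas": [[[-1,2.2,-0.4,0,0],[-1,4.4,-1,0,0.1],[-1,6.6,-1.6,0,0.2],[-1,8.5,-2.2,0,0.35],[-1,9.6,-2.8,0,0.35]]]}}

```text
clock: 19.23
position: [0.4758, -0.3939, 0.2291]
eef_rot: [3.139, 0.0, -1.673]
wrist_force: [0.6, 1.2, -2.3]
gripper_width: 0.0212
```

Call:
{"name": "carry_out", "arguments": {"deltas": [[[-1,0,0,0.4,0],[-1,0,0,0.8,0]]]}}

```text
clock: 19.48
position: [0.4762, -0.3907, 0.209]
eef_rot: [3.14, 0.001, -1.67]
wrist_force: [-0.5, 0.4, -1.9]
gripper_width: 0.0216
```

```bash
cat > look3.py <<'E'
import sys
from h import *
n=sys.argv[1]
s=arm.sense();print(s["clock"],s["position"].round(4),s["eef_rot"].round(3),s["wrist_force"].round(1),s["ft_torque"].round(2),s["gripper_width"])
w=eyes.grab_frame("wrist")[:,:,::-1]
a=eyes.grab_frame("top")[:,:,::-1]; a=cv2.resize(a[170:320,380:530],None,fx=3,fy=3,interpolation=cv2.INTER_CUBIC)
cv2.imwrite(f"pics/w{n}.png",w)
b=eyes.grab_frame("side")[:,:,::-1]; b=cv2.resize(b[240:410,260:450],(503,450),interpolation=cv2.INTER_CUBIC)
cv2.imwrite(f"pics/ts{n}.png",cv2.resize(np.hstack([a,b]),(800,378)))
E
python3 look3.py 18
```

```text
19.475 [ 0.4762 -0.3907  0.209 ] [ 3.14e+00  1.00e-03 -1.67e+00] [-0.5  0.4 -1.9] [0.11 0.08 0.01] 0.02159258075833313
```

View pics/ts18.png

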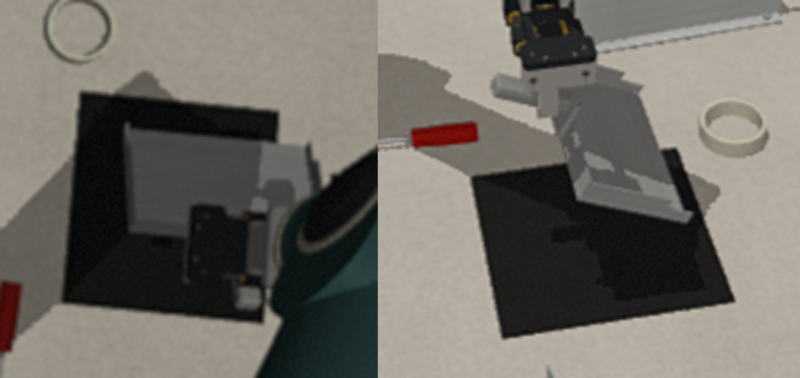

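View pics/w18.png

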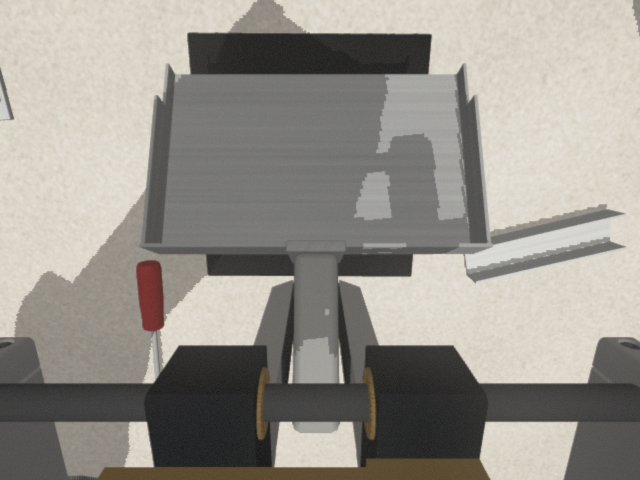

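Run:
```python
from h import *
c=eyes.calibration("wrist"); p=arm.sense()["position"]
ex=np.array([.995,-.0993,0]); P=p+[0,0,.0188]
for th in range(20,50,3):
    t=np.radians(th); fx=.155*np.cos(t)-.038*np.sin(t); dz=-(.155*np.sin(t)+.038*np.cos(t))
    rx=.031*np.cos(t)-.012*np.sin(t); rz=-(.031*np.sin(t)+.012*np.cos(t))
    print(th,proj(c,P+fx*ex+[0,0,dz]).round(0),proj(c,P+rx*ex+[0,0,rz]).round(0),round(fx,3),round(dz,3))
```

```text
20 [317.  57.] [317. 251.] 0.133 -0.089
23 [317.  67.] [317. 252.] 0.128 -0.096
26 [317.  78.] [317. 253.] 0.123 -0.102
29 [317.  88.] [317. 255.] 0.117 -0.108
32 [317.  98.] [317. 257.] 0.111 -0.114
35 [317. 108.] [317. 259.] 0.105 -0.12
38 [317. 117.] [317. 261.] 0.099 -0.125
41 [317. 127.] [317. 263.] 0.092 -0.13
44 [317. 136.] [317. 265.] 0.085 -0.135
47 [317. 146.] [317. 267.] 0.078 -0.139
```

Call:
{"name": "carry_out", "arguments": {"deltas": [[[-1,0,-0.6,1,0],[-1,0,-1.2,2,0],[-1,0,-1.7,3,0],[-1,0,-1.7,4,0],[-1,0,-1.7,4.7,0]]]}}

```text
clock: 20.25
position: [0.5188, -0.3952, 0.0925]
eef_rot: [3.141, 0.0, -1.67]
wrist_force: [0.5, -0.2, -1.8]
gripper_width: 0.0212
```

Call:
{"name": "carry_out", "arguments": {"deltas": [[[-1,0,0,0.2,0],[-1,0,0.2,0.6,0],[-1,0,0.4,1.0,0],[-1,0,0.6,1.4,0],[-1,0,0.8,1.8,0]]], "newtons": 15}}

```text
clock: 20.88
position: [0.4987, -0.3939, 0.0476]
eef_rot: [-3.141, -0.0, -1.671]
wrist_force: [0.3, -0.3, 0.8]
gripper_width: 0.0216
```

```bash
python3 look3.py 19
```

```text
20.875 [ 0.4987 -0.3939  0.0476] [-3.141 -0.    -1.671] [ 0.3 -0.3  0.8] [-0.04 -0.31 -0.03] 0.021641822413861443
```

View pics/ts19.png

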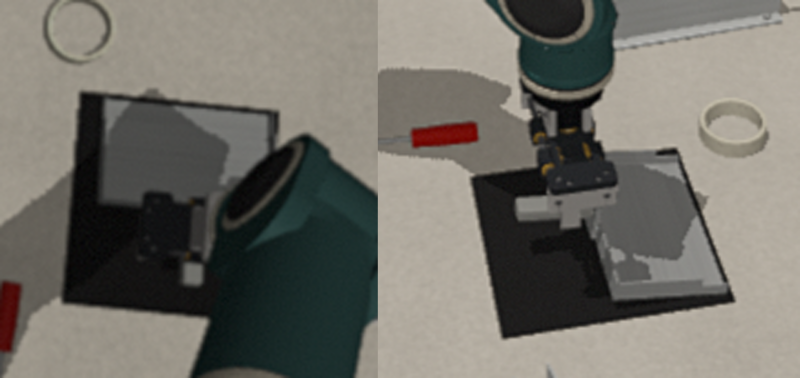

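View pics/w19.png

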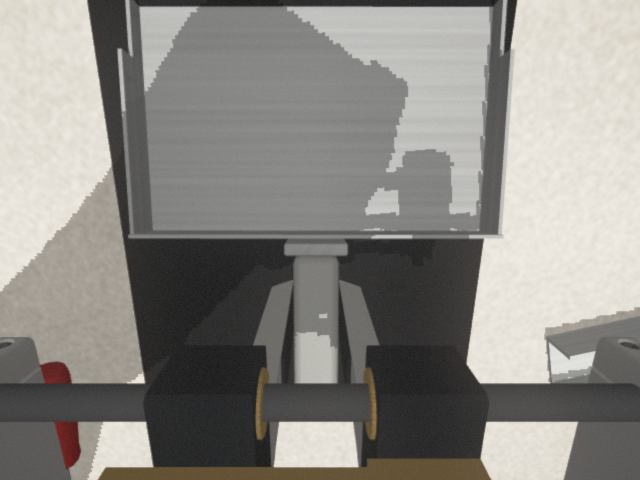

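Flattening works, with the mouth at the mat's far edge. I'll go down the rest of the way, drawing back slightly.

Call:
{"name": "carry_out", "arguments": {"deltas": [[[-1,0,0.1,0.3,0],[-1,0,0.2,0.6,0],[-1,0,0.4,0.9,0],[-1,0,0.5,1.0,0],[-1,0,0.5,1.0,0]]]}}

```text
clock: 21.65
position: [0.4863, -0.3925, 0.0231]
eef_rot: [3.141, 0.0, -1.67]
wrist_force: [0.6, -0.2, -2.1]
gripper_width: 0.0215
```

Call:
{"name": "carry_out", "arguments": {"deltas": [[[-0.2,0,0,0,0],[-0.2,0,0,0,0],[0,0,0,0,0]]]}}

```text
clock: 22.02
position: [0.4865, -0.3926, 0.0232]
eef_rot: [3.141, 0.0, -1.67]
wrist_force: [0.6, -0.5, -0.5]
gripper_width: 0.0443
```

```bash
python3 look3.py 20
```

```text
22.025 [ 0.4865 -0.3926  0.0232] [ 3.141  0.    -1.67 ] [ 0.6 -0.5 -0.5] [ 0.01  0.02 -0.03] 0.04427896444421709
```

View pics/ts20.png

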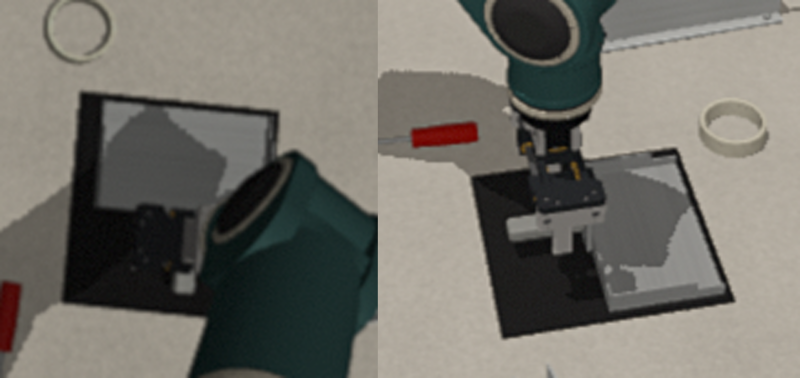

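View pics/w20.png

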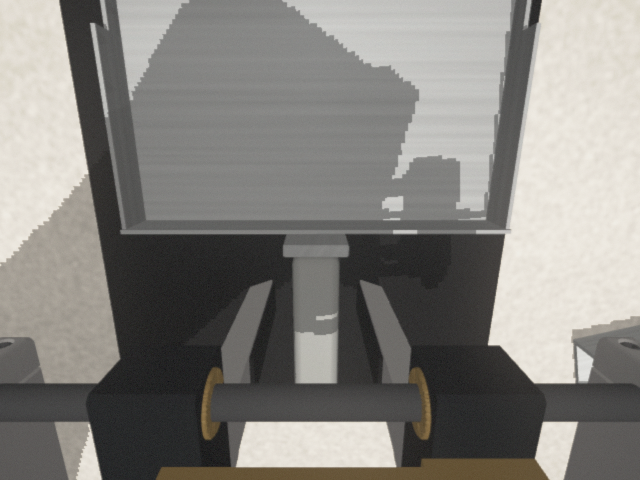

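Flat and released. Next I raise the gripper clear and check everything.

Call:
{"name": "carry_out", "arguments": {"deltas": [[[0.1,0,0,-1,0],[0.1,0,0,-2.5,0],[0.1,0,0,-4.5,0],[0.1,0,0.8,-6.5,0],[0.1,0,1.6,-8,0]]]}}

```text
clock: 22.8
position: [0.4464, -0.3887, 0.2253]
eef_rot: [-3.14, -0.001, -1.67]
wrist_force: [-0.4, 0.7, 1.0]
gripper_width: 0.0515
```

Call:
{"name": "carry_out", "arguments": {"deltas": [[[0.1,2,4,0,0],[0.1,4,6,0,0],[0.1,6,6,0,0],[0.1,6,6,0,0]]]}}

```text
clock: 23.3
position: [0.2798, -0.5252, 0.2235]
eef_rot: [3.141, -0.001, -1.673]
wrist_force: [0.5, 0.2, -0.3]
gripper_width: 0.0517
```

Run:
```python
from h import *
s=arm.sense();print(s["clock"],s["position"],s["joint_vel"].round(3))
a=eyes.grab_frame("top")[:,:,::-1]; cv2.imwrite("pics/tF.png",a)
b=eyes.grab_frame("side")[:,:,::-1]; cv2.imwrite("pics/sF.png",b)
cv2.imwrite("pics/tFt.png",np.hstack([cv2.resize(a[195:300,125:250],(476,400)),cv2.resize(a[200:305,395:500],(324,400))]))
```

```text
23.3 [ 0.27983652 -0.52519987  0.22350268] [ 0.322  0.222  0.071 -0.287 -0.084  0.082  0.437]
```

View pics/tF.png

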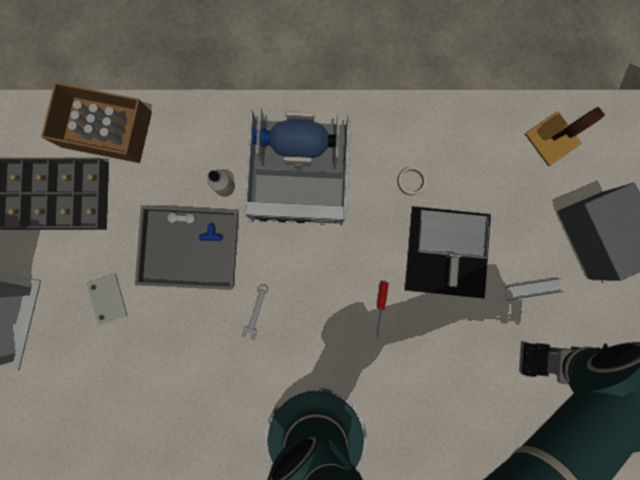

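View pics/tFt.png

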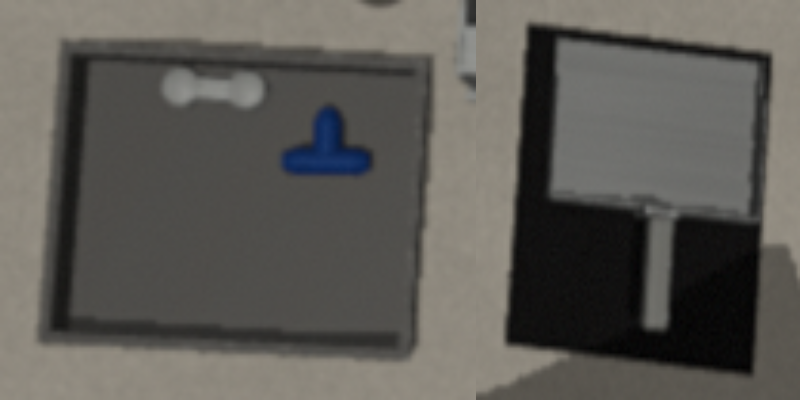

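View pics/sF.png

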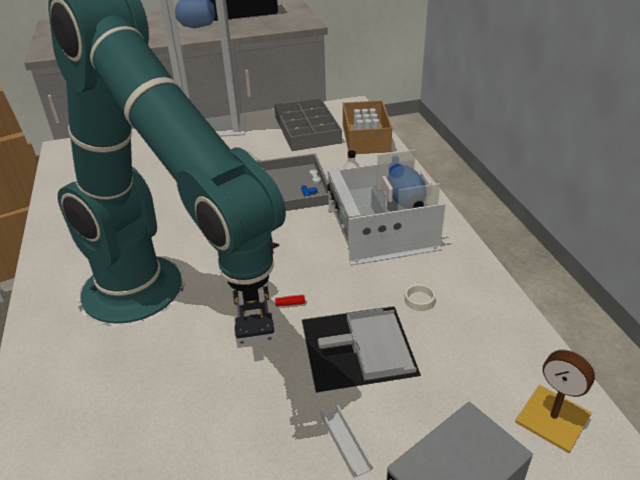

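Call:
{"name": "carry_out", "arguments": {"deltas": [[[0.1,0,0,0,0],[0.1,0,0,0,0],[0.1,0,0,0,0]]]}}

```text
clock: 23.78
position: [0.2833, -0.5224, 0.2233]
eef_rot: [-3.141, 0.0, -1.669]
wrist_force: [0.3, -0.6, 0.1]
gripper_width: 0.0516
```

Run:
```python
from h import *
c=eyes.calibration("top");k=3.81;s=3.0857
def q(u,v,z): return onz(c,395+(u-476)/s,200+v/k,z)
print("grip rear mid",q(656,330,.05),"front",q(661,212,.05))
print(arm.job_done())
```

```text
grip rear mid [ 0.43294278 -0.38831292  0.05      ] front [ 0.51997872 -0.39506018  0.05      ]
the job is handed in; nothing more can be done
None
```

The job is done and handed in at about 24 s. Both parts are in the tray and the scoop is back on its mat. No verdict is reported, so this rests on my own checks.

- **Collecting:** The moves allow no tilting, so I kept the gripper upright and pinched the rear of the grip to stay clear of the fascia. I slid the scoop in flat until both parts rode on the blade, then drew it out. I re-gripped nearer the blade and lifted.
- **Jam on the way in:** On the first push the link caught between the blade edge and the end wall, and the wrist force reached about 60 N. I was pressing down on the grip, which probably lifted the mouth. I backed off, let the scoop settle flat, re-gripped and went in again with almost no force.
- **Tipping and putting back:** Over the tray I eased the grip to 15 N, so the scoop swung down to about 25 degrees and both parts slid out. I laid it back by touching the mouth down on the mat, lowering it flat and opening the fingers.

**Last checks:**
- The pictures show both parts inside the tray, the link about 10 mm from the far wall.
- The scoop lies flat on the mat. The grip's rear end measured about 2 mm and its front end about 6 mm from where they were at the start, with the angle within about 1.5 degrees.
- The bystanders look unmoved by eye in the top and side pictures; I did not measure them.
- The gripper is open, clear of everything, and the arm was still.
- I saw no finger contact with either part in any picture. No check failed or disagreed.

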